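# Build a two-tier setting on a kiln shelf

## Task

Pack the cream kiln shelf for firing: stand the round prop on the round brown print and the square prop on the square dark print, with the cone pack upright on the kiln shelf midway between them, and lay the loose half shelf flat across the two props, centred and in line with them. Then stand the blue tumbler upright on the half shelf directly over the round prop. Let go of everything, and leave the white vase and the slip tub where they stand.

Things in the scene. Friction and masses are not known exactly. Their poses are not given: they have to be found in the camera images.
- print_round: target: a dark brown round stain, 58 mm across, flat on top of the fixed cream kiln shelf (a slab 170 x 240 x 16 mm lying on the table, its top 16 mm above the table). Origin at the stain's centre on the slab's top. Lies 70 mm from the slab's centre along the slab's long (y) axis, on either the left or the right; the other side has the square print
- print_square: target: a dark grey square stain, 56 mm, flat on top of the cream kiln shelf, 140 mm centre to centre from the round print. Origin at the stain's centre on the slab's top; axes parallel to its sides and to the slab's
- shelf_mid (a point): target: centre of the cream kiln shelf's top face, 16 mm above the table, midway between the two prints; x along the slab's 170 mm side, y along its 240 mm side (the line through both prints), z up. The slab is fixed and may be turned a little
- prop_round_mid (a point): round kiln prop: upright solid cylinder, reddish clay colour, 42 mm diameter, 55 mm tall, about 0.14 kg, loose. Point at its centre, 27.5 mm above its foot; z up
- prop_square_mid (a point): square kiln prop: upright solid grey block, 40 x 40 mm, 55 mm tall, about 0.16 kg, loose. Point at its centre, 27.5 mm above its foot; x and y square to its sides, z up
- cone_pack_mid (a point): cone pack: a buff clay plaque 26 mm (x) by 60 mm (y) by 20 mm high carrying a row of three small pale cones, 12 mm wide and 22 mm high, along y on its top (42 mm high in all); about 0.07 kg, loose. Point at the plaque's centre, 10 mm above its underside. The plaque is gripped across its 26 mm sides; the cones stand inside its outline
- half_shelf_mid (a point): half shelf: loose pale flat bar 54 mm (x) by 200 mm (y) by 16 mm thick (z), about 0.36 kg, lying flat on the table. Point at its centre, 8 mm above its underside. Once on the props its underside is 71 mm and its top 87 mm above the table
- tumbler_mid (a point): tumbler: blue glazed open cup standing upright, 50 mm diameter at the rim, 48 mm at the foot, 60 mm tall, wall 4 mm, about 0.14 kg, loose. Point on its axis half-way up, 30 mm above its foot
- vase: bystander: white vase, 76 mm across at the belly, 115 mm tall, standing loose beyond the kiln shelf. Origin at the centre of its foot. To be left alone
- tub: bystander: cream plastic tub of brown slip, 136 mm across, 120 mm tall, loose, 1.2 kg, at the far left of the table. Origin at the centre of its foot. To be left alone
Not all that is in view belongs to the job. What is shaped like the part that bears tumbler_mid but green is not meant.

How it is judged:
At the end, for the whole second after the job is handed in: Props on the kiln shelf within 12 mm of their prints; cone pack on it within 12 mm of the midpoint; half shelf level on both props, within 15 mm and 0.15 rad of centred; tumbler on it within 15 mm of over the round print; heights within 5 mm (tumbler 6), upright to 0.08 rad, at rest (horizontal distance between prop_round_mid and print_round below 0.012 m and height (world z) of prop_round_mid between 0.0385 and 0.0485 m and horizontal distance between prop_square_mid and print_square below 0.012 m and height (world z) of prop_square_mid between 0.0385 and 0.0485 m and horizontal distance between cone_pack_mid and shelf_mid below 0.012 m and height (world z) of cone_pack_mid between 0.021 and 0.031 m and horizontal distance between half_shelf_mid and shelf_mid below 0.015 m and height (world z) of half_shelf_mid between 0.074 and 0.084 m and angle between the y axis of half_shelf_mid and the y axis of shelf_mid, either way round below 0.15 rad and horizontal distance between tumbler_mid and print_round below 0.015 m and height (world z) of tumbler_mid between 0.111 and 0.123 m and angle between each of prop_round_mid, prop_square_mid, cone_pack_mid, half_shelf_mid, tumbler_mid's own z axis and vertical below 0.08 rad and linear speed of each of prop_round, prop_square, cone_pack, half_shelf, tumbler below 0.02 m/s); the robot touches nothing.
It fails at once if the white vase is shifted by more than 25 mm or tipped (distance of vase from where it was at the start of the episode above 0.025 m or angle between vase's own z axis and vertical above 0.25 rad).
It fails at once if the slip tub is shifted by more than 25 mm or tipped (distance of tub from where it was at the start of the episode above 0.025 m or angle between tub's own z axis and vertical above 0.25 rad).
It also fails if it takes over 118 s, if anything falls off the work surface, if the arm or the gripper's body presses on something with over 40 N, if the wrist force passes 120 N, or if a joint passes its speed limit or range.

## Robot

A 7-joint arm with a two-finger parallel gripper is mounted at the origin on the work surface. World frame = base frame: x ahead of the robot, y to its left, z up, the work surface at z = 0. Lengths are in m, angles in rad, forces in N, time in s.
With the tool pointing down it reaches from about 0.425 to 0.95 m from the base axis. Payload 4.7 kg.
Tool frame: the origin (TCP) lies between the finger pads; the fingertips stand 11 mm ahead of it and the grasp point (between the pads) lies 8 mm behind it; z points along the fingers, y is the direction in which the jaws open and shut (so a half turn about z gives the same grasp; the last joint's range is limited). The gripper opens to 85 mm and grips with 20 to 120 N. Pads are 22 mm wide; open, the fingers measure 114 mm over their backs; the gripper's body (76 mm by 85 mm) begins 54 mm behind the grasp point. The pads swing forward as they close: fully open they stand 13 mm farther back than shut.
Start: joints at [1.305, 0.469, -0.049, 1.532, 0.024, 1.141, -0.082], TCP at [0.158, -0.656, 0.242] pointing down, gripper open.
Joint ranges: [-2.59, 2.59], [-0.33, 1.99], [-1.39, 1.29], [0.1, 2.45], [-1.04, 4.18], [0.21, 1.99], [-2.66, 2.66]. Speed limits (rad/s): [2.57, 2.57, 3.14, 3.14, 3.14, 3.14, 3.14].

## Interface

Orientations are given as [roll, pitch, yaw] about the fixed x, y, z axes, in that order (R = Rz(yaw) Ry(pitch) Rx(roll)).
In Python, from plant import get_state, imaging, arm gives the robot as it stands.
- The arm moves only by the tool jog_arm, never from a script. Its argument "deltas" is a list of rows, each a list of 5 numbers: the shift along the tool's x, y, z as a fraction of full scale, then the turn about the tool's z as a fraction of full scale, then the closure, from 0 (fully open) to 1 (shut). A call has 1 to 20 rows; each row is the pose to reach, as a shift and turn from the pose commanded when the call began, along the tool's axes at that moment; what a row does not reach only later rows make up. Full scale, the value 1, is 0.15 m for a shift and 90 degrees for a turn. A row lasts 1/10 s, in which the tool goes at most 50 mm and 8.59 degrees, less where a joint would pass 70% of its speed; a pose out of reach is approached as far as the arm can. A call with a number of a shift or a turn outside -1 to 1 is refused whole. A call with a gripper value outside its range is refused whole. The fingers move at their own pace and stop on an object; the grip force is fixed at half the most. Time passes only in rows, so rows that repeat a pose let the fingers close. It gives the time, the measured TCP pose, the force and the opening at its end, in the units of the state.
- get_state(): the state, without advancing time (a new reading comes with each control period).
- imaging.snapshot(name): name is "scene" or "top"; returns the picture (420x560x3 uint8, blue, green, red); there is no depth.
- imaging.camera_info(name): a dict with "camera_matrix" (3x3 intrinsics, pixels), "position" and "attitude" of the camera in the world. Camera axes: x right, y up, looking along -z (the intrinsics and any distortion apply to the point x, -y, -z); pixel columns grow to the right and rows downward; lengths in m; the calibration is good to about 2 mm. A picture is of the moment at which its call begins. camera_info takes no time and is no camera call.
- arm.job_done(): hands the job in, once; it reports no verdict.
The state is a dict: "t": time; "qpos": joint angles; "qd": joint speeds; "tau": joint torques, N m; "position": TCP position; "eef_rot": TCP orientation; "ft_force": force on the tool from outside, world axes, zero at the start; "wrist_torque": the same for the moment, N m; "opening": finger opening in m.
Only numpy, scipy, OpenCV 4.12 (cv2) and the standard library are available. Lean on these libraries where they do the work, as an engineer would, in place of code of your own. Each camera call takes 0.05 s, during which the arm holds its last target. There are 200 camera calls.

## Working session

There is one attempt and no reset: what is moved stays moved. The work goes in short steps, Python scripts to look and compute and a tool call to move; the robot and the scene stay as the last step left them, time stands still between calls to the robot, and variables do not carry over. Pictures are saved under pics/ and viewed, about 12 in all and at most 16, crops included, and the job is handed in when it is done.

Besides the shell and the picture viewer there is one more tool, called in YAML: its name, and indented under it one key for each argument. jog_arm: Moves the arm, as the interface text tells. Its arguments: {"type":"object","properties":{"deltas":{"type":"array","items":{"type":"array","items":{"type":"number"}}}},"required":["deltas"]}

```bash
mkdir -p pics; ls
python3 - <<'E'
from plant import get_state, imaging, arm
import cv2
s=get_state(); print({k:s[k] for k in('t','position','eef_rot','opening')})
for n in('scene','top'):
    print(n,imaging.camera_info(n)); cv2.imwrite(f'pics/{n}0.png',imaging.snapshot(n))
E
```

```text
pics
{'t': 0.0, 'position': array([ 0.15821259, -0.65560358,  0.24123517]), 'eef_rot': array([-3.13958102e+00,  6.74086354e-05,  2.36813238e-01]), 'opening': 0.0847189488006667}
scene {'camera_matrix': array([[458.54465185,   0.        , 289.96172302],
       [  0.        , 458.54465185, 207.275523  ],
       [  0.        ,   0.        ,   1.        ]]), 'position': array([ 1.11898356, -0.8749325 ,  0.80182569]), 'attitude': array([ 0.94728578, -0.00389542,  0.53729368])}
top {'camera_matrix': array([[529.24830317,   0.        , 281.85955319],
       [  0.        , 529.24830317, 205.24697546],
       [  0.        ,   0.        ,   1.        ]]), 'position': array([0.3418885 , 0.01597921, 1.75474657]), 'attitude': array([ 0.15503961, -0.00777212, -1.59300903])}
```

View pics/top0.png

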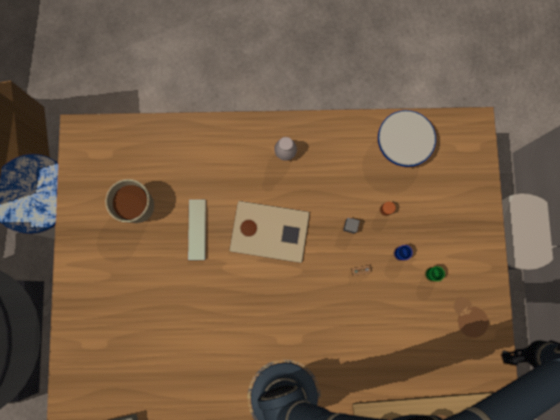

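View pics/scene0.png

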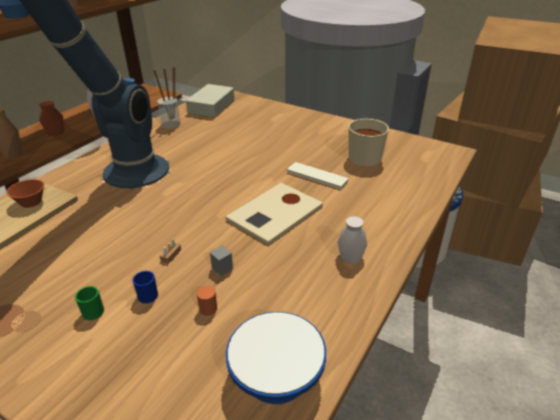

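```bash
cat > h.py <<'E'
import numpy as np, cv2
from scipy.spatial.transform import Rotation as R
from plant import get_state, imaging, arm
CI={n:imaging.camera_info(n) for n in('scene','top')}
def proj(n,P):
    c=CI[n]; p=(np.atleast_2d(P)-c['position'])@R.from_euler('xyz',c['attitude']).as_matrix()
    p=p*[1,-1,-1]; q=p@c['camera_matrix'].T; return q[:,:2]/q[:,2:]
def ray(n,uv,z):
    c=CI[n]; u=np.c_[np.atleast_2d(uv),np.ones(len(np.atleast_2d(uv)))]
    d=(u@np.linalg.inv(c['camera_matrix']).T)*[1,-1,-1]@R.from_euler('xyz',c['attitude']).as_matrix().T
    o=c['position']; return (o+d*((z-o[2])/d[:,2])[:,None])[:,:2]
E
python3 - <<'E'
from h import *
print(proj('top',[[0,0,0]]),proj('scene',[[0,0,0]]))
for n,uv,z in [('tum',(403,252),.03),('sq',(352,226),.03),('rd',(388,208),.03),('cone',(361,270),.02),('hs',(197,230),.016),('slab',(270,233),.016),('pr',(248,228),.016),('ps',(290,235),.016),('vase',(286,148),.08),('tub',(130,202),.12),('green',(435,273),.03)]:
    print(n,ray('top',uv,z).round(3))
for n,uv,z in [('tum',(146,287),.03),('sq',(221,261),.03),('rd',(207,300),.03),('cone',(171,250),.02),('pr',(291,198),.016),('ps',(259,219),.016)]:
    print(n,ray('scene',uv,z).round(3))
t=cv2.imread('pics/top0.png');s=cv2.imread('pics/scene0.png')
a=cv2.resize(t[190:290,335:455],None,fx=3.3,fy=3.3,interpolation=2); b=cv2.resize(s[230:330,70:240],None,fx=2.33,fy=3.3*.706,interpolation=2)
c=cv2.resize(t[190:270,180:315],None,fx=3,fy=3,interpolation=2)
im=np.zeros((600,800,3),np.uint8); im[:a.shape[0],:a.shape[1]]=a; im[:b.shape[0],400:400+b.shape[1]]=b[:,:400]; im[350:350+c.shape[0],:c.shape[1]]=c
d=cv2.resize(s[155:245,220:355],None,fx=2.9,fy=2.9); im[300:300+d.shape[0],405:405+d.shape[1]]=d[:300,:395]
cv2.imwrite('pics/crop1.png',im)
E
```

```text
[[284.98581315 396.76614455]] [[136.34712682 170.41757146]]
tum [[ 0.449 -0.395]]
sq [[ 0.537 -0.232]]
rd [[ 0.595 -0.354]]
cone [[ 0.394 -0.257]]
hs [[0.537 0.278]]
slab [[0.521 0.038]]
pr [[0.54 0.11]]
ps [[ 0.513 -0.028]]
vase [[ 0.792 -0.021]]
tub [[0.617 0.471]]
green [[ 0.378 -0.495]]
tum [[ 0.449 -0.396]]
sq [[ 0.543 -0.235]]
rd [[ 0.595 -0.354]]
cone [[ 0.399 -0.26 ]]
pr [[0.541 0.108]]
ps [[ 0.516 -0.029]]
```

View pics/crop1.png

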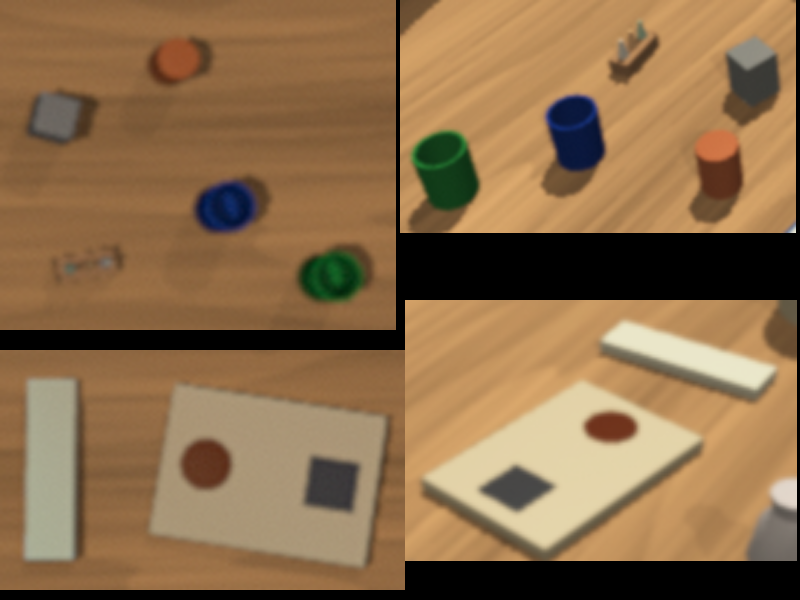

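```bash
cat >> h.py <<'E'
from scipy.optimize import minimize
def prism(hx,hy,z0,z1,rnd=False):
    if rnd: a=np.linspace(0,2*np.pi,40,False); b=np.c_[np.cos(a)*hx,np.sin(a)*hx]
    else: b=np.array([[hx,hy],[hx,-hy],[-hx,-hy],[-hx,hy]])
    return np.r_[np.c_[b,b[:,0]*0+z0],np.c_[b,b[:,0]*0+z1]]
def place(M,x,y,w): return M@R.from_euler('z',w).as_matrix().T+[x,y,0]
F=4
def fit(imgs,M,thr,g,usew=True,mar=12):
    seg={}
    for n,im in imgs.items():
        q=proj(n,place(M,*g)); lo=np.floor(q.min(0)-mar).astype(int); hi=np.ceil(q.max(0)+mar).astype(int)
        lo=np.maximum(lo,0)
        c=cv2.resize(im[lo[1]:hi[1],lo[0]:hi[0]],None,fx=F,fy=F,interpolation=cv2.INTER_CUBIC)
        m=thr(cv2.cvtColor(c,cv2.COLOR_BGR2HSV).astype(int),c.astype(int)).astype(np.uint8)
        k,l,st,_=cv2.connectedComponentsWithStats(m); m=(l==1+np.argmax(st[1:,4])) if k>1 else m>0
        seg[n]=(lo,m)
    def f(p):
        e=0
        for n,(lo,m) in seg.items():
            h=cv2.convexHull((((proj(n,place(M,*p))-lo+.5)*F-.5)*16).round().astype(np.int32))
            z=np.zeros(m.shape,np.uint8); cv2.fillConvexPoly(z,h,1,shift=4); e+=(z.astype(bool)^m).sum()/m.sum()
        return e
    best=None
    for w in ([g[2]] if not usew else [g[2]-.15,g[2],g[2]+.15]):
        for s in (.01,.004):
            p0=np.array([g[0],g[1],w]); 
            if best is not None and s==.004: p0=best.x
            r=minimize(f,p0,method='Nelder-Mead',options=dict(initial_simplex=p0+np.array([[0,0,0],[s,0,0],[0,s,0],[0,0,15*s if usew else 0.001]]),xatol=1e-4,fatol=1e-4))
            if best is None or r.fun<best.fun: best=r
    return best.x.round(4),round(best.fun,3)
low=lambda h,c:(h[...,1]<75)
pale=lambda h,c:(h[...,1]<88)&(h[...,2]>90)
blue=lambda h,c:(abs(h[...,0]-118)<14)&(h[...,1]>130)
red=lambda h,c:(h[...,0]<9)&(h[...,1]>140)
dark=lambda h,c:(h[...,2]<110)
E
cat > m.py <<'E'
from h import *
I={'top':cv2.imread('pics/top0.png'),'scene':cv2.imread('pics/scene0.png')}
def rep(n,*a,**k):
    print(n,'both',fit(I,*a,**k),*[(c,fit({c:I[c]},*a,**k)) for c in I])
rep('slab',prism(.085,.12,0,.016),lambda h,c:(h[...,1]<100)&(h[...,2]>95),(.524,.04,-.17))
rep('half',prism(.027,.1,0,.016),pale,(.537,.278,0))
rep('tum',prism(.025,0,0,.06,True),blue,(.449,-.395,0),usew=False)
rep('rd',prism(.021,0,0,.055,True),red,(.595,-.354,0),usew=False)
rep('sq',prism(.02,.02,0,.055),low,(.54,-.233,.2))
rep('pr',prism(.029,0,.016,.016,True),red,(.54,.109,0),usew=False,mar=3)
rep('ps',prism(.028,.028,.016,.016),dark,(.514,-.029,-.17),mar=3)
print(CI['top']['position'])
for n,uv in (('top',(200,340)),):pass
E
python3 m.py
python3 - <<'E'
from h import *
t=cv2.imread('pics/top0.png');s=cv2.imread('pics/scene0.png')
for im,pts in ((t,[(388,208),(384,212),(352,226),(403,252),(249,228),(290,235),(197,230),(260,215),(330,215),(357,269)]),(s,[(207,292),(207,307),(221,255),(226,267),(214,265),(146,287),(291,198),(259,219)])):
    hv=cv2.cvtColor(im,cv2.COLOR_BGR2HSV); print([hv[v,u].tolist() for u,v in pts])
a=cv2.resize(t[255:285,340:382],None,fx=9,fy=9,interpolation=2); b=cv2.resize(s[230:270,150:192],None,fx=9,fy=9,interpolation=2)
im=np.zeros((370,790,3),np.uint8); im[:270,:378]=a; im[:360,400:778]=b
cv2.imwrite('pics/crop2.png',im)
E
```

```text
slab both (array([ 0.5278,  0.0398, -0.1763]), np.float64(0.327)) ('top', (array([ 0.5287,  0.0395, -0.1811]), np.float64(0.157))) ('scene', (array([ 0.5259,  0.0399, -0.1808]), np.float64(0.166)))
half both (array([0.5372, 0.28  , 1.5611]), np.float64(0.076)) ('top', (array([0.5304, 0.2806, 1.5709]), np.float64(0.011))) ('scene', (array([ 0.5372,  0.2783, -1.5725]), np.float64(0.05)))
tum both (array([ 0.4452, -0.3919,  0.0013]), np.float64(0.779)) ('top', (array([ 4.461e-01, -3.903e-01,  4.000e-04]), np.float64(0.478))) ('scene', (array([ 0.4429, -0.392 , -0.0006]), np.float64(0.298)))
rd both (array([ 0.595, -0.354,  0.   ]), np.float64(inf)) ('top', (array([ 0.595, -0.354,  0.   ]), np.float64(inf))) ('scene', (array([ 0.595, -0.354,  0.   ]), np.float64(inf)))
sq both (array([ 0.5405, -0.2298, -0.4179]), np.float64(0.323)) ('top', (array([ 0.5414, -0.2299, -0.3582]), np.float64(0.158))) ('scene', (array([ 0.5397, -0.2303,  0.5105]), np.float64(0.163)))
pr both (array([ 0.6324,  0.0954, -0.0023]), np.float64(2.0)) ('top', (array([ 0.6322,  0.1212, -0.0031]), np.float64(1.0))) ('scene', (array([0.534 , 0.1115, 0.    ]), np.float64(1.142)))
ps both (array([ 0.5141, -0.029 , -0.1684]), np.float64(0.452)) ('top', (array([ 0.5161, -0.0282, -0.1816]), np.float64(0.149))) ('scene', (array([ 0.514 , -0.0289, -0.1676]), np.float64(0.296)))
[0.3418885  0.01597921 1.75474657]
[[10, 182, 153], [10, 188, 107], [16, 26, 108], [111, 220, 88], [10, 173, 96], [150, 4, 59], [29, 36, 171], [18, 77, 169], [14, 138, 151], [14, 122, 123]]
[[10, 169, 207], [10, 179, 91], [24, 24, 146], [30, 22, 59], [24, 22, 59], [112, 209, 61], [8, 189, 112], [15, 7, 72]]h.py:32: RuntimeWarning: divide by zero encountered in scalar divide
  z=np.zeros(m.shape,np.uint8); cv2.fillConvexPoly(z,h,1,shift=4); e+=(z.astype(bool)^m).sum()/m.sum()
  np.max(np.abs(fsim[0] - fsim[1:])) <= fatol):
```

View pics/crop2.png

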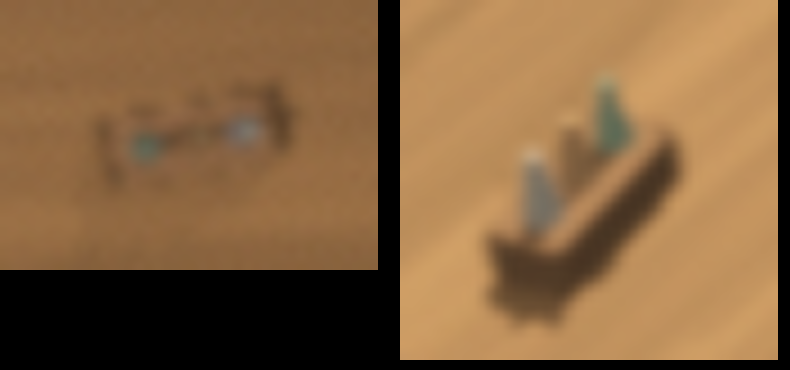

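```bash
python3 - <<'E'
s=open('h.py').read()
s=s.replace("        seg[n]=(lo,m)\n","        cs,_=cv2.findContours(m.astype(np.uint8),0,1); z=np.zeros(m.shape,np.uint8); cv2.fillConvexPoly(z,cv2.convexHull(np.vstack(cs)),1); m=z>0\n        seg[n]=(lo,m)\n")
s=s.replace("blue=lambda h,c:(abs(h[...,0]-118)<14)&(h[...,1]>130)","blue=lambda h,c:(abs(h[...,0]-113)<14)&(h[...,1]>120)").replace("red=lambda h,c:(h[...,0]<9)&(h[...,1]>140)","red=lambda h,c:(h[...,0]<12)&(h[...,1]>150)").replace("low=lambda h,c:(h[...,1]<75)","low=lambda h,c:(h[...,1]<60)")
open('h.py','w').write(s)
m=open('m.py').read().replace("(.537,.278,0)","(.537,.278,1.57)").replace("red,(.54,","lambda h,c:(h[...,1]>140)&(h[...,2]<145),(.54,")
m+='''
print('cone top',ray('top',[(355.6,270.8),(366.5,268.9)],.030),'ends',ray('top',[(351.5,271.2),(370.8,267.6)],.02).mean(0))
print('cone scn',ray('scene',[(165.1,254.8),(173.4,245.9)],.02))
'''
open('m.py','w').write(m)
E
python3 m.py
python3 - <<'E'
from h import *
I={'top':cv2.imread('pics/top0.png'),'scene':cv2.imread('pics/scene0.png')}
K=5
A={n:cv2.resize(i,None,fx=K,fy=K,interpolation=2) for n,i in I.items()}
for M,g in [(prism(.085,.12,.016,.016),(.5247,.0398,-.18)),(prism(.02,.02,0,.055),(.5405,-.233,.0)),(prism(.013,.03,.0,.02),(.397,-.259,.15)),(prism(.025,0,0,.06,True),(.449,-.395,0)),(prism(.021,0,0,.055,True),(.595,-.354,0))]:
  for n in A: cv2.polylines(A[n],[cv2.convexHull(((proj(n,place(M,*g))+.5)*K).round().astype(np.int32))],True,(255,255,255),1)
im=np.vstack([np.hstack([A['top'][k*195:k*285,k*340:k*420] if 0 else A['top'][195*K:285*K,340*K:420*K]]),])
im2=A['scene'][225*K:315*K,125*K:240*K]
h=min(im.shape[0],im2.shape[0]); o=np.hstack([im[:h],im2[:h,:]])
print(o.shape); cv2.imwrite('pics/crop3.png',cv2.resize(o,(800,int(h*800/o.shape[1]))))
E
```

```text
slab both (array([ 0.5281,  0.0391, -0.1803]), np.float64(0.039)) ('top', (array([ 0.5282,  0.0395, -0.18  ]), np.float64(0.009))) ('scene', (array([ 0.5262,  0.0393, -0.1789]), np.float64(0.027)))
half both (array([0.539 , 0.2794, 1.5627]), np.float64(0.085)) ('top', (array([0.5396, 0.2809, 1.5552]), np.float64(0.037))) ('scene', (array([0.5379, 0.2786, 1.5681]), np.float64(0.023)))
tum both (array([ 0.4452, -0.3927,  0.0007]), np.float64(0.672)) ('top', (array([ 4.461e-01, -3.903e-01,  4.000e-04]), np.float64(0.417))) ('scene', (array([ 0.4426, -0.3932,  0.001 ]), np.float64(0.251)))
rd both (array([ 0.5937, -0.3521, -0.0006]), np.float64(0.312)) ('top', (array([ 5.941e-01, -3.521e-01,  3.000e-04]), np.float64(0.173))) ('scene', (array([ 0.5927, -0.3525,  0.0008]), np.float64(0.138)))
sq both (array([ 0.5409, -0.2302, -0.4636]), np.float64(0.382)) ('top', (array([ 0.5414, -0.2302, -0.4354]), np.float64(0.204))) ('scene', (array([ 0.5396, -0.2304,  0.5079]), np.float64(0.173)))
pr both (array([0.5407, 0.109 , 0.0018]), np.float64(0.688)) ('top', (array([0.5415, 0.1061, 0.0006]), np.float64(0.348))) ('scene', (array([ 5.377e-01,  1.089e-01, -3.000e-04]), np.float64(0.331)))
ps both (array([ 0.516 , -0.0293, -0.1458]), np.float64(0.364)) ('top', (array([ 0.517 , -0.0284, -0.1479]), np.float64(0.116))) ('scene', (array([ 0.514 , -0.0289, -0.1686]), np.float64(0.246)))
[0.3418885  0.01597921 1.75474657]
cone top [[ 0.39120909 -0.23746337]
 [ 0.39654331 -0.27309563]] ends [ 0.3956287  -0.25725927]
cone scn [[ 0.39891931 -0.28201004]
 [ 0.39307888 -0.24494242]]
(450, 975, 3)
```

View pics/crop3.png

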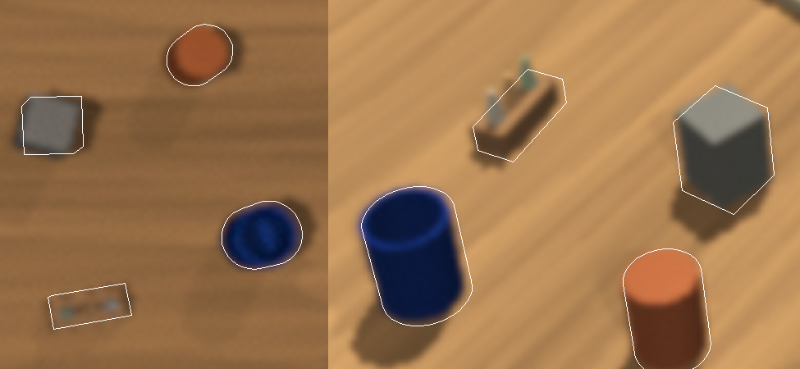

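```bash
cat > plan.py <<'E'
import sys,numpy as np
from plant import get_state
# usage: plan.py N x y z yaw [N x y z yaw ...] : prints per-call deltas from measured pose
s=get_state(); p=np.array([*s['position'],s['eef_rot'][2]]); print('t',s['t'],'now',p.round(4),'rp',np.round(s['eef_rot'][:2],4),'open',round(float(s['opening']),4),'F',s['ft_force'].round(1))
a=list(map(float,sys.argv[1:]))
for i in range(0,len(a),5):
    N=int(a[i]); T=np.array(a[i+1:i+5]); st=(T-p); st[3]=(st[3]+np.pi)%(2*np.pi)-np.pi; st/=N
    for k in range(N):
        y=p[3]; d=[st[0]*np.cos(y)+st[1]*np.sin(y), st[0]*np.sin(y)-st[1]*np.cos(y), -st[2]]
        print((np.array(d)/.15).round(3), round(-st[3]/(np.pi/2),3)); p=p+st
E
python3 plan.py 3 .396 -.259 .12 1.72 1 .396 -.259 .014 1.72
python3 - <<'E'
from h import *
s=800/975
q=[((u/s-400)/5+125-.5,v/s/5+225-.5) for u,v in [(677,118),(720,85),(768,105),(722,142)]]
P=ray('scene',q,.055); print(P, P.mean(0)); d=np.diff(np.r_[P,P[:1]],axis=0); print(np.linalg.norm(d,axis=1), np.arctan2(d[:,1],d[:,0])%(np.pi/2))
q=[(335+u/3.3-.5,190+v/3.3-.5) for u,v in [(40,92),(85,95),(75,142),(30,135)]]
P=ray('top',q,.055);print(P,P.mean(0)); d=np.diff(np.r_[P,P[:1]],axis=0); print(np.linalg.norm(d,axis=1), np.arctan2(d[:,1],d[:,0])%(np.pi/2))
E
```

```text
t 0.1 now [ 0.1583 -0.6557  0.2414  0.2369] rp [-3.1399  0.    ] open 0.0856 F [0.1 0.1 0.2]
[ 0.72  -0.733  0.27 ] -0.315
[ 0.982 -0.303  0.27 ] -0.315
[1.008 0.199 0.27 ] -0.315
[0.    0.    0.707] 0.0
[[ 0.52014029 -0.24844107]
 [ 0.52341374 -0.21120521]
 [ 0.55953377 -0.21102294]
 [ 0.55617292 -0.25147376]] [ 0.53981518 -0.23053575]
[0.03737947 0.0361205  0.0405902  0.03616003] [1.48311063 0.00504616 1.48790188 1.48682903]
[[ 0.56298715 -0.21217647]
 [ 0.55907947 -0.25629727]
 [ 0.51296224 -0.2444139 ]
 [ 0.52077959 -0.20063679]] [ 0.53895211 -0.22838111]
[0.04429351 0.04762366 0.04446961 0.04375663] [1.48245898 1.31860505 1.39408726 1.30391546]
```

jog_arm:
  deltas:
    - [0.72,-0.733,0.2,-0.315,0]
    - [0.72,-0.733,0.2,-0.315,0]
    - [0.72,-0.733,0.2,-0.315,0]
    - [0.72,-0.733,0.2,-0.315,0]
    - [0.72,-0.733,0.2,-0.315,0]
    - [0.72,-0.733,0.2,-0.315,0]

```text
t: 0.7
position: [0.2368, -0.5249, 0.2124]
eef_rot: [3.141, 0.001, 0.729]
ft_force: [-1.0, 0.7, -0.5]
opening: 0.0854
```

jog_arm:
  deltas:
    - [0.98,-0.3,0.2,-0.315,0]
    - [0.98,-0.3,0.2,-0.315,0]
    - [0.98,-0.3,0.2,-0.315,0]
    - [0.98,-0.3,0.2,-0.315,0]
    - [0.98,-0.3,0.2,-0.315,0]
    - [0.98,-0.3,0.2,-0.315,0]

```text
t: 1.3
position: [0.3159, -0.3947, 0.1826]
eef_rot: [3.141, 0.001, 1.221]
ft_force: [-0.5, -0.9, 0.6]
opening: 0.0851
```

jog_arm:
  deltas:
    - [0.99,0.2,0.2,-0.315,0]
    - [0.99,0.2,0.2,-0.315,0]
    - [0.99,0.2,0.2,-0.315,0]
    - [0.99,0.2,0.2,-0.315,0]
    - [0.99,0.2,0.2,-0.315,0]
    - [0.99,0.2,0.2,-0.315,0]
    - [0.99,0.2,0.2,-0.315,0]

```text
t: 2.0
position: [0.3945, -0.265, 0.1525]
eef_rot: [-3.142, 0.001, 1.716]
ft_force: [-1.1, 0.5, -0.3]
opening: 0.0856
```

```bash
python3 plan.py 1 .396 -.259 .07 1.72 1 .396 -.259 .014 1.72
python3 - <<'E'
from h import *
I={n:imaging.snapshot(n) for n in CI}
a=cv2.resize(I['top'][230:300,310:410],None,fx=4,fy=4,interpolation=2); b=cv2.resize(I['scene'][190:290,110:210],None,fx=4,fy=4,interpolation=2)
o=np.zeros((400,800,3),np.uint8); o[:280,:400]=a;o[:,400:]=b; cv2.imwrite('pics/v1.png',o)
E
```

```text
t 2.0 now [ 0.3945 -0.265   0.1525  1.7155] rp [-3.1415e+00  1.0000e-03] open 0.0856 F [-1.1  0.5 -0.3]
[0.038 0.016 0.55 ] -0.003
[0.    0.    0.373] -0.0
```

View pics/v1.png

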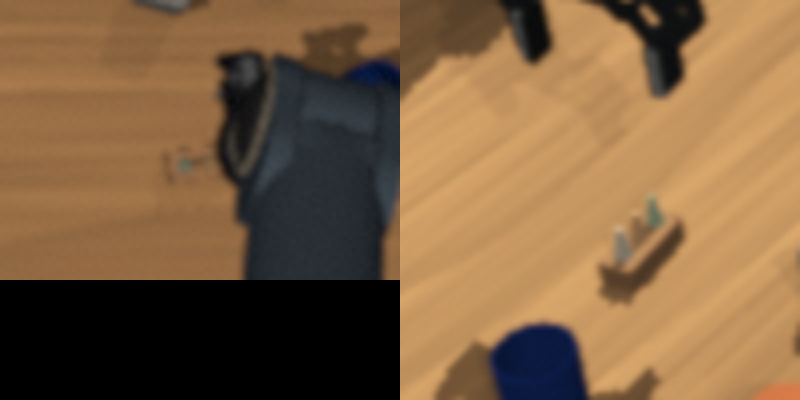

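jog_arm:
  deltas:
    - [0.038,0.016,0.3,0,0]
    - [0.038,0.016,0.55,0,0]
    - [0.038,0.016,0.75,0,0]
    - [0.038,0.016,0.88,0,0]
    - [0.038,0.016,0.92,0,0]
    - [0.038,0.016,0.92,0,0]
    - [0.038,0.016,0.92,0,1]
    - [0.038,0.016,0.92,0,1]
    - [0.038,0.016,0.92,0,1]
    - [0.038,0.016,0.92,0,1]
    - [0.038,0.016,0.92,0,1]
    - [0.038,0.016,0.92,0,1]
    - [0.038,0.016,0.92,0,1]
    - [0.038,0.016,0.92,0,1]
    - [0.038,0.016,0.92,0,1]
    - [0.038,0.016,0.92,0,1]

```text
t: 3.7
position: [0.3971, -0.257, 0.0152]
eef_rot: [3.141, 0.001, 1.721]
ft_force: [-1.5, 0.9, 6.8]
opening: 0.0243
```

```bash
python3 plan.py 1 .396 -.259 .12 1.72 3 .528 .039 .12 1.39 1 .528 .039 .031 1.39
python3 - <<'E'
from h import *
I={n:imaging.snapshot(n) for n in CI}
b=cv2.resize(I['scene'][190:290,110:210],None,fx=4,fy=4,interpolation=2)
cv2.imwrite('pics/v2.png',b)
E
```

```text
t 3.7 now [ 0.3971 -0.257   0.0152  1.721 ] rp [3.1411e+00 1.2000e-03] open 0.0243 F [-1.5  0.9  6.8]
[-0.012 -0.009 -0.699] 0.001
[ 0.611  0.389 -0.   ] 0.07
[ 0.65   0.319 -0.   ] 0.07
[ 0.681  0.246 -0.   ] 0.07
[ 0.    -0.     0.593] -0.0
```

jog_arm:
  deltas:
    - [0,0,-0.1,0,1]
    - [0,0,-0.25,0,1]
    - [0,0,-0.45,0,1]
    - [0,0,-0.65,0,1]
    - [0,0,-0.7,0,1]
    - [0.15,0.1,-0.7,0.02,1]
    - [0.31,0.2,-0.7,0.035,1]
    - [0.46,0.3,-0.7,0.05,1]
    - [0.61,0.389,-0.7,0.07,1]
    - [0.61,0.389,-0.7,0.07,1]

```text
t: 4.8
position: [0.4418, -0.1536, 0.119]
eef_rot: [3.141, -0.002, 1.617]
ft_force: [-0.4, -0.4, -0.7]
opening: 0.0244
```

jog_arm:
  deltas:
    - [0.15,0.08,0,0.02,1]
    - [0.32,0.16,0,0.035,1]
    - [0.48,0.24,0,0.05,1]
    - [0.65,0.319,0,0.07,1]
    - [0.65,0.319,0,0.07,1]

```text
t: 5.3
position: [0.4857, -0.0546, 0.1192]
eef_rot: [3.141, -0.002, 1.507]
ft_force: [-0.2, -1.2, 0.3]
opening: 0.0244
```

jog_arm:
  deltas:
    - [0.17,0.06,0,0.02,1]
    - [0.34,0.12,0,0.035,1]
    - [0.51,0.18,0,0.05,1]
    - [0.65,0.24,0,0.07,1]
    - [0.68,0.246,0,0.07,1]
    - [0.68,0.246,0,0.07,1]
    - [0.68,0.246,0,0.07,1]

```text
t: 6.0
position: [0.5277, 0.0391, 0.1187]
eef_rot: [-3.14, 0.002, 1.39]
ft_force: [-0.2, 0.3, -0.1]
opening: 0.0247
```

```bash
python3 plan.py 1 .528 .039 .031 1.39
python3 - <<'E'
from h import *
I={n:imaging.snapshot(n) for n in CI}
b=cv2.resize(I['scene'][110:250,200:360],None,fx=5,fy=4,interpolation=2)
cv2.imwrite('pics/v3.png',b)
E
```

```text
t 6.0 now [0.5277 0.0391 0.1187 1.39  ] rp [-3.1402e+00  1.7000e-03] open 0.0247 F [-0.2  0.3 -0.1]
[-0.     0.002  0.585] -0.0
```

View pics/v3.png

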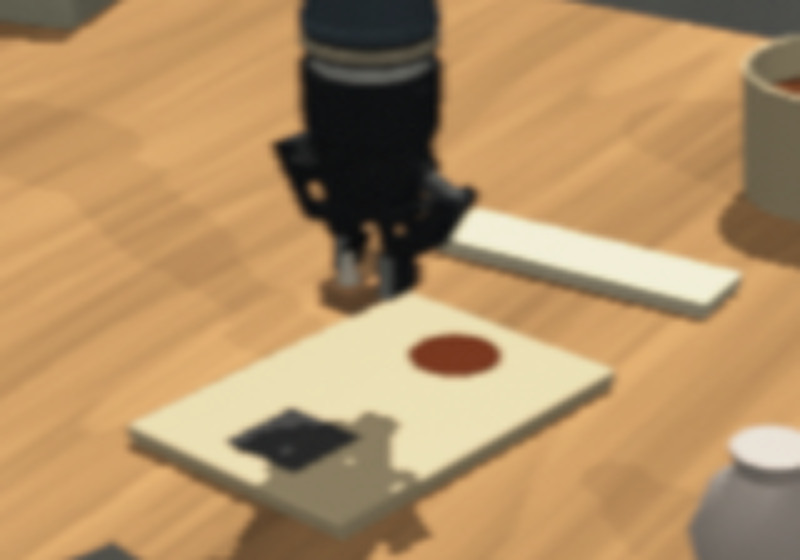

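jog_arm:
  deltas:
    - [0,0,0.15,0,1]
    - [0,0,0.3,0,1]
    - [0,0,0.45,0,1]
    - [0,0,0.54,0,1]
    - [0,0,0.57,0,1]
    - [0,0,0.585,0,1]
    - [0,0,0.585,0,1]
    - [0,0,0.585,0,0.6]
    - [0,0,0.585,0,0.4]
    - [0,0,0.585,0,0.3]
    - [0,0,0.585,0,0.3]
    - [0,0,0.3,0,0.3]
    - [0,0,0,0,0]
    - [0,0,-0.1,0,0]
    - [0,0,-0.1,0,0]

```text
t: 7.6
position: [0.5304, 0.0415, 0.1371]
eef_rot: [3.136, -0.001, 1.391]
ft_force: [-0.2, 0.0, -0.1]
opening: 0.0855
```

```bash
python3 plan.py 3 .594 -.3525 .13 1.39 1 .594 -.3525 .03 1.39
```

```text
t 7.6 now [0.5304 0.0415 0.1371 1.3911] rp [ 3.1356e+00 -1.2000e-03] open 0.0855 F [-0.2  0.  -0.1]
[-0.836  0.296  0.016] 0.0
[-0.836  0.296  0.016] 0.0
[-0.836  0.296  0.016] 0.0
[-0.    -0.     0.667] -0.0
```

jog_arm:
  deltas:
    - [-0.83,0.3,0,0,0]
    - [-0.83,0.3,0,0,0]
    - [-0.83,0.3,0,0,0]
    - [-0.83,0.3,0,0,0]
    - [-0.83,0.3,0,0,0]

```text
t: 8.1
position: [0.5497, -0.0899, 0.1329]
eef_rot: [-3.139, -0.0, 1.39]
ft_force: [-0.4, 0.3, -0.4]
opening: 0.085
```

jog_arm:
  deltas:
    - [-0.83,0.3,0,0,0]
    - [-0.83,0.3,0,0,0]
    - [-0.83,0.3,0,0,0]
    - [-0.83,0.3,0,0,0]
    - [-0.83,0.3,0,0,0]

```text
t: 8.6
position: [0.5724, -0.2181, 0.1334]
eef_rot: [-3.14, -0.002, 1.393]
ft_force: [0.5, 0.8, -0.2]
opening: 0.0854
```

jog_arm:
  deltas:
    - [-0.83,0.3,0,0,0]
    - [-0.83,0.3,0,0,0]
    - [-0.83,0.3,0,0,0]
    - [-0.83,0.3,0,0,0]
    - [-0.83,0.3,0,0,0]
    - [-0.83,0.3,0,0,0]
    - [-0.83,0.3,0,0,0]

```text
t: 9.3
position: [0.5954, -0.3472, 0.1345]
eef_rot: [-3.141, -0.001, 1.396]
ft_force: [0.7, 0.2, 0.6]
opening: 0.085
```

```bash
python3 plan.py 1 .594 -.3525 .027 1.39
cat > m2.py <<'E'
from h import *
I={n:imaging.snapshot(n) for n in CI}
for n in I: cv2.imwrite(f'pics/{n}1.png',I[n])
K=5
a=cv2.resize(I['top'][200:272,225:315],None,fx=K,fy=K,interpolation=2); b=cv2.resize(I['scene'][180:240,220:330],None,fx=K,fy=K,interpolation=2)
for n,im,o in(('top',a,(225,200)),('scene',b,(220,180))):
  for M,g in ((prism(.013,.03,.016,.036),(.528,.039,-.18)),(prism(.085,.12,.016,.016),(.528,.039,-.18))):
    cv2.polylines(im,[cv2.convexHull(((proj(n,place(M,*g))-o+.5)*K).round().astype(np.int32))],True,(255,255,255),1)
o=np.zeros((600,800,3),np.uint8); o[:360,:450]=a; o[300:,250:]=b; cv2.imwrite('pics/v4.png',o)
E
python3 m2.py
```

```text
t 9.3 now [ 0.5954 -0.3472  0.1345  1.3956] rp [-3.1415e+00 -1.2000e-03] open 0.085 F [0.7 0.2 0.6]
[-0.036 -0.003  0.717] 0.004
```

View pics/v4.png

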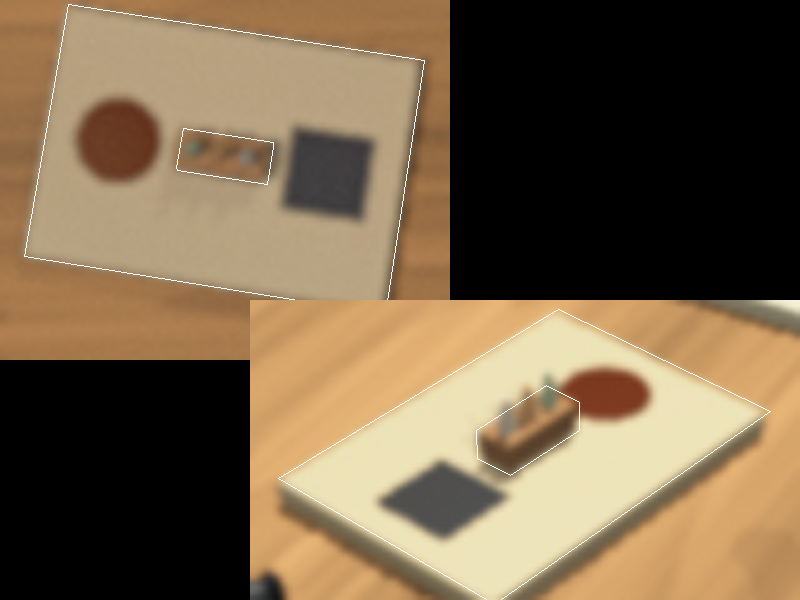

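jog_arm:
  deltas:
    - [-0.036,-0.003,0.2,0,0]
    - [-0.036,-0.003,0.4,0,0]
    - [-0.036,-0.003,0.6,0,0]
    - [-0.036,-0.003,0.69,0,0]
    - [-0.036,-0.003,0.71,0,0]
    - [-0.036,-0.003,0.71,0,0]
    - [-0.036,-0.003,0.71,0,1]
    - [-0.036,-0.003,0.71,0,1]
    - [-0.036,-0.003,0.71,0,1]
    - [-0.036,-0.003,0.71,0,1]
    - [-0.036,-0.003,0.71,0,1]
    - [-0.036,-0.003,0.71,0,1]
    - [-0.036,-0.003,0.71,0,1]
    - [-0.036,-0.003,0.71,0,1]

```text
t: 10.8
position: [0.594, -0.3561, 0.0292]
eef_rot: [3.14, 0.001, 1.391]
ft_force: [-0.8, 0.6, 5.4]
opening: 0.0406
```

```bash
python3 plan.py 1 .594 -.3525 .15 1.39 4 .5405 .108 .15 1.39 1 .5405 .108 .044 1.39
```

```text
t 10.8 now [ 0.594  -0.3561  0.0292  1.3912] rp [3.1397e+00 8.0000e-04] open 0.0406 F [-0.8  0.6  5.4]
[ 0.024 -0.005 -0.805] 0.001
[ 0.739 -0.226 -0.   ] -0.0
[ 0.739 -0.226 -0.   ] -0.0
[ 0.739 -0.226 -0.   ] -0.0
[ 0.739 -0.226 -0.   ] -0.0
[0.    0.    0.707] -0.0
```

jog_arm:
  deltas:
    - [0,0,-0.1,0,1]
    - [0,0,-0.25,0,1]
    - [0,0,-0.45,0,1]
    - [0,0,-0.65,0,1]
    - [0,0,-0.8,0,1]
    - [0.18,-0.05,-0.8,0,1]
    - [0.36,-0.11,-0.8,0,1]
    - [0.54,-0.17,-0.8,0,1]
    - [0.72,-0.22,-0.8,0,1]
    - [0.74,-0.226,-0.8,0,1]

```text
t: 11.8
position: [0.5798, -0.235, 0.1486]
eef_rot: [-3.141, -0.002, 1.398]
ft_force: [-0.7, 0.3, -1.1]
opening: 0.0407
```

jog_arm:
  deltas:
    - [0.18,-0.05,0,0,1]
    - [0.36,-0.11,0,0,1]
    - [0.54,-0.17,0,0,1]
    - [0.74,-0.226,0,0,1]

```text
t: 12.2
position: [0.5658, -0.1254, 0.1482]
eef_rot: [3.141, 0.001, 1.39]
ft_force: [0.2, -0.1, -0.3]
opening: 0.0406
```

jog_arm:
  deltas:
    - [0.18,-0.05,0,0,1]
    - [0.36,-0.11,0,0,1]
    - [0.54,-0.17,0,0,1]
    - [0.74,-0.226,0,0,1]

```text
t: 12.6
position: [0.5525, -0.01, 0.1482]
eef_rot: [3.141, 0.001, 1.39]
ft_force: [0.3, 0.3, -1.2]
opening: 0.0407
```

jog_arm:
  deltas:
    - [0.18,-0.05,0,0,1]
    - [0.36,-0.11,0,0,1]
    - [0.54,-0.17,0,0,1]
    - [0.74,-0.226,0,0,1]
    - [0.74,-0.226,0,0,1]
    - [0.74,-0.226,0,0,1]

```text
t: 13.2
position: [0.5393, 0.1054, 0.1481]
eef_rot: [3.141, 0.001, 1.393]
ft_force: [0.4, -0.2, -1.0]
opening: 0.0411
```

```bash
python3 plan.py 1 .5405 .108 .07 1.39; python3 plan.py 1 .5405 .108 .045 1.39
```

```text
t 13.2 now [0.5393 0.1054 0.1481 1.3925] rp [3.1411e+00 5.0000e-04] open 0.0411 F [ 0.4 -0.2 -1. ]
[0.018 0.005 0.521] 0.002
t 13.2 now [0.5393 0.1054 0.1481 1.3925] rp [3.1411e+00 5.0000e-04] open 0.0411 F [ 0.4 -0.2 -1. ]
[0.018 0.005 0.687] 0.002
```

jog_arm:
  deltas:
    - [0,0.005,0.2,0,1]
    - [0,0.005,0.4,0,1]
    - [0,0.005,0.55,0,1]
    - [0,0.005,0.64,0,1]
    - [0,0.005,0.675,0,1]
    - [0,0.005,0.687,0,1]
    - [0,0.005,0.687,0,1]
    - [0,0.005,0.687,0,0.4]
    - [0,0.005,0.687,0,0.2]
    - [0,0.005,0.687,0,0]
    - [0,0.005,0.687,0,0]
    - [0,0.005,0.687,0,0]
    - [0,0.005,0.4,0,0]
    - [0,0.005,0.1,0,0]
    - [0,0.005,0,0,0]
    - [0,0.005,0,0,0]

```text
t: 14.8
position: [0.5415, 0.1057, 0.1504]
eef_rot: [3.136, -0.002, 1.391]
ft_force: [-0.4, -0.7, 0.1]
opening: 0.0854
```

```bash
python3 plan.py 3 .540 -.230 .13 1.44 1 .540 -.23 .028 1.44
```

```text
t 14.8 now [0.5415 0.1057 0.1504 1.3911] rp [ 3.1362e+00 -1.7000e-03] open 0.0854 F [-0.4 -0.7  0.1]
[-0.735  0.13   0.045] -0.01
[-0.737  0.118  0.045] -0.01
[-0.739  0.106  0.045] -0.01
[0.   0.   0.68] -0.0
```

jog_arm:
  deltas:
    - [-0.735,0.13,0,-0.01,0]
    - [-0.735,0.13,0,-0.01,0]
    - [-0.735,0.13,0,-0.01,0]
    - [-0.735,0.13,0,-0.01,0]

```text
t: 15.2
position: [0.5382, -0.0099, 0.1459]
eef_rot: [-3.138, 0.002, 1.401]
ft_force: [-0.2, 0.6, 0.2]
opening: 0.0849
```

jog_arm:
  deltas:
    - [-0.735,0.12,0,-0.01,0]
    - [-0.735,0.12,0,-0.01,0]
    - [-0.735,0.12,0,-0.01,0]
    - [-0.735,0.12,0,-0.01,0]

```text
t: 15.6
position: [0.5388, -0.1191, 0.1468]
eef_rot: [-3.14, -0.0, 1.42]
ft_force: [0.6, 0.0, -0.9]
opening: 0.0854
```

jog_arm:
  deltas:
    - [-0.739,0.106,0.1,-0.01,0]
    - [-0.739,0.106,0.1,-0.01,0]
    - [-0.739,0.106,0.1,-0.01,0]
    - [-0.739,0.106,0.1,-0.01,0]
    - [-0.739,0.106,0.1,-0.01,0]
    - [-0.739,0.106,0.1,-0.01,0]

```text
t: 16.2
position: [0.5394, -0.2265, 0.1331]
eef_rot: [3.141, -0.002, 1.444]
ft_force: [-0.3, 1.4, 0.3]
opening: 0.0851
```

```bash
python3 plan.py 1 .54 -.230 .028 1.44; sed -i 's/^  for M,g in.*/  for M,g in ((prism(.021,0,.016,.071,True),(.5405,.108,-.18)),(prism(.02,.02,0,.055),(.54,-.23,-.13))):/; s/200:272,225:315/200:270,225:365/; s/180:240,220:330/180:280,190:330/; s/(220,180)/(190,180)/; s/K=5/K=4/; s/^o=.*/cv2.imwrite("pics\/v5.png",np.vstack([a,b])[:,:800])/' m2.py; python3 m2.py
```

```text
t 16.2 now [ 0.5394 -0.2265  0.1331  1.4438] rp [ 3.1412e+00 -1.6000e-03] open 0.0851 F [-0.3  1.4  0.3]
[-0.023  0.007  0.701] 0.002
```

View pics/v5.png

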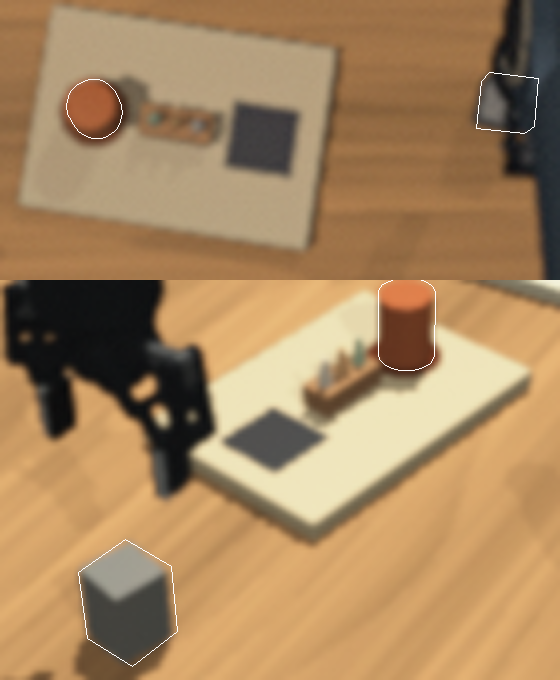

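jog_arm:
  deltas:
    - [-0.01,0.005,0.2,0,0]
    - [-0.01,0.005,0.4,0,0]
    - [-0.01,0.005,0.6,0,0]
    - [-0.01,0.005,0.68,0,0]
    - [-0.01,0.005,0.7,0,0]
    - [-0.01,0.005,0.7,0,0]
    - [-0.01,0.005,0.7,0,1]
    - [-0.01,0.005,0.7,0,1]
    - [-0.01,0.005,0.7,0,1]
    - [-0.01,0.005,0.7,0,1]
    - [-0.01,0.005,0.7,0,1]
    - [-0.01,0.005,0.7,0,1]
    - [-0.01,0.005,0.7,0,1]
    - [-0.01,0.005,0.7,0,1]

```text
t: 17.7
position: [0.5398, -0.2323, 0.0292]
eef_rot: [3.14, 0.001, 1.438]
ft_force: [-1.9, 0.5, 5.3]
opening: 0.0415
```

```bash
python3 plan.py 1 .54 -.23 .13 1.44 2 .5155 -.0296 .13 1.39 1 .5155 -.0296 .044 1.39
```

```text
t 17.7 now [ 0.5398 -0.2323  0.0292  1.4381] rp [3.1398e+00 8.0000e-04] open 0.0415 F [-1.9  0.5  5.3]
[ 0.016 -0.001 -0.672] -0.001
[ 0.652 -0.168 -0.   ] 0.016
[ 0.647 -0.184 -0.   ] 0.016
[0.    0.    0.573] -0.0
```

jog_arm:
  deltas:
    - [0,0,-0.1,0,1]
    - [0,0,-0.25,0,1]
    - [0,0,-0.45,0,1]
    - [0,0,-0.6,0,1]
    - [0,0,-0.67,0,1]
    - [0.18,-0.04,-0.67,0,1]
    - [0.34,-0.09,-0.67,0,1]
    - [0.5,-0.13,-0.67,0.01,1]
    - [0.652,-0.168,-0.67,0.016,1]
    - [0.652,-0.168,-0.67,0.016,1]

```text
t: 18.7
position: [0.5262, -0.1274, 0.1284]
eef_rot: [-3.14, -0.002, 1.419]
ft_force: [0.4, -0.1, -1.2]
opening: 0.0418
```

jog_arm:
  deltas:
    - [0.17,-0.05,0,0,1]
    - [0.34,-0.09,0,0,1]
    - [0.5,-0.14,0,0.01,1]
    - [0.647,-0.184,0,0.016,1]
    - [0.647,-0.184,0,0.016,1]
    - [0.647,-0.184,0,0.016,1]
    - [0.647,-0.184,0,0.016,1]

```text
t: 19.4
position: [0.515, -0.0331, 0.1282]
eef_rot: [-3.141, 0.001, 1.386]
ft_force: [-0.8, -0.5, -1.5]
opening: 0.0416
```

```bash
python3 plan.py 1 .5155 -.0296 .045 1.39; sed -i 's/^  for M,g in.*/  for M,g in ((prism(.02,.02,.102,.157),(.5155,-.0296,-.18)),):/; s/180:280,190:330/140:240,190:330/; s/(190,180)/(190,140)/;s/v5/v6/' m2.py; python3 m2.py
```

```text
t 19.4 now [ 0.515  -0.0331  0.1282  1.3862] rp [-3.1414e+00  9.0000e-04] open 0.0416 F [-0.8 -0.5 -1.5]
[ 0.024 -0.001  0.554] -0.002
```

View pics/v6.png

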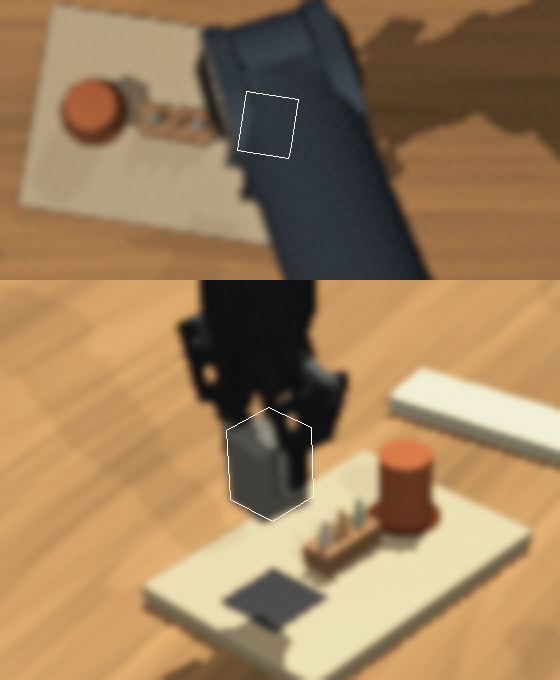

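jog_arm:
  deltas:
    - [0.012,0,0.15,0,1]
    - [0.012,0,0.3,0,1]
    - [0.012,0,0.44,0,1]
    - [0.012,0,0.52,0,1]
    - [0.012,0,0.545,0,1]
    - [0.012,0,0.555,0,1]
    - [0.012,0,0.555,0,1]
    - [0.012,0,0.555,0,0.4]
    - [0.012,0,0.555,0,0.2]
    - [0.012,0,0.555,0,0]
    - [0.012,0,0.555,0,0]
    - [0.012,0,0.555,0,0]
    - [0.012,0,0.3,0,0]
    - [0.012,0,0,0,0]
    - [0.012,0,-0.2,0,0]
    - [0.012,0,-0.2,0,0]

```text
t: 21.1
position: [0.5183, -0.0295, 0.1627]
eef_rot: [3.132, -0.001, 1.388]
ft_force: [0.1, 0.5, -0.6]
opening: 0.0851
```

```bash
python3 plan.py 4 .539 .280 .13 3.13 1 .539 .28 .010 3.13
```

```text
t 21.1 now [ 0.5183 -0.0295  0.1627  1.388 ] rp [ 3.1324e+00 -9.0000e-04] open 0.0851 F [ 0.1  0.5 -0.6]
[ 0.513 -0.06   0.054] -0.277
[0.491 0.162 0.054] -0.277
[0.376 0.354 0.054] -0.277
[0.192 0.48  0.054] -0.277
[0.  0.  0.8] -0.0
```

jog_arm:
  deltas:
    - [0.51,-0.06,0,-0.277,0]
    - [0.51,-0.06,0,-0.277,0]
    - [0.51,-0.06,0,-0.277,0]
    - [0.51,-0.06,0,-0.277,0]

```text
t: 21.5
position: [0.5197, 0.0479, 0.1574]
eef_rot: [-3.14, -0.001, 1.825]
ft_force: [0.2, -0.2, 0.5]
opening: 0.0853
```

jog_arm:
  deltas:
    - [0.49,0.16,0,-0.277,0]
    - [0.49,0.16,0,-0.277,0]
    - [0.49,0.16,0,-0.277,0]
    - [0.49,0.16,0,-0.277,0]

```text
t: 21.9
position: [0.5248, 0.1241, 0.1574]
eef_rot: [-3.14, -0.001, 2.256]
ft_force: [-0.3, -0.0, 0.0]
opening: 0.0851
```

jog_arm:
  deltas:
    - [0.376,0.354,0,-0.277,0]
    - [0.376,0.354,0,-0.277,0]
    - [0.376,0.354,0,-0.277,0]
    - [0.376,0.354,0,-0.277,0]

```text
t: 22.3
position: [0.5304, 0.2007, 0.1574]
eef_rot: [-3.14, -0.001, 2.688]
ft_force: [-0.2, -0.8, 0.2]
opening: 0.0851
```

jog_arm:
  deltas:
    - [0.19,0.48,0.2,-0.277,0]
    - [0.19,0.48,0.2,-0.277,0]
    - [0.19,0.48,0.2,-0.277,0]
    - [0.19,0.48,0.2,-0.277,0]
    - [0.19,0.48,0.2,-0.277,0]
    - [0.19,0.48,0.2,-0.277,0]
    - [0.19,0.48,0.2,-0.277,0]

```text
t: 23.0
position: [0.5365, 0.2776, 0.1286]
eef_rot: [-3.141, 0.001, 3.125]
ft_force: [-0.8, 0.4, -0.4]
opening: 0.0857
```

```bash
python3 plan.py 1 .539 .280 .03 3.135; sed -i 's/^  for M,g in.*/  for M,g in ((prism(.02,.02,.016,.071),(.5155,-.0296,-.18)),(prism(.021,0,.016,.071,True),(.5405,.108,-.18))):/; s/v6/v7/' m2.py; python3 m2.py
```

```text
t 23.0 now [0.5365 0.2776 0.1286 3.1245] rp [-3.1406e+00  9.0000e-04] open 0.0857 F [-0.8  0.4 -0.4]
[-0.017  0.017  0.657] -0.007
```

View pics/v7.png

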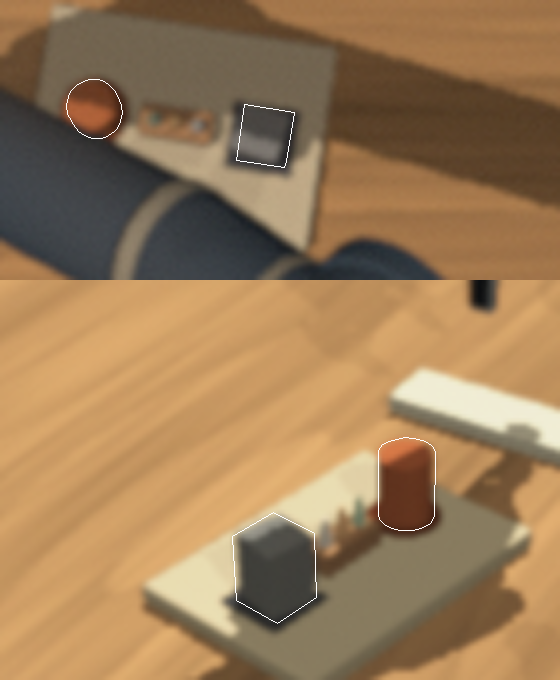

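jog_arm:
  deltas:
    - [-0.017,0.017,0.25,-0.006,0]
    - [-0.017,0.017,0.5,-0.006,0]
    - [-0.017,0.017,0.65,-0.006,0]
    - [-0.017,0.017,0.75,-0.006,0]
    - [-0.017,0.017,0.785,-0.006,0]
    - [-0.017,0.017,0.785,-0.006,0]
    - [-0.017,0.017,0.785,-0.006,1]
    - [-0.017,0.017,0.785,-0.006,1]
    - [-0.017,0.017,0.785,-0.006,1]
    - [-0.017,0.017,0.785,-0.006,1]
    - [-0.017,0.017,0.785,-0.006,1]
    - [-0.017,0.017,0.785,-0.006,1]
    - [-0.017,0.017,0.785,-0.006,1]
    - [-0.017,0.017,0.785,-0.006,1]

```text
t: 24.5
position: [0.5395, 0.2807, 0.0122]
eef_rot: [-3.14, 0.002, 3.137]
ft_force: [0.4, -1.4, 5.5]
opening: 0.0524
```

```bash
python3 plan.py 1 .539 .28 .2 3.13 3 .528 .039 .2 1.39 1 .528 .039 .0823 1.39
```

```text
t 24.5 now [0.5395 0.2807 0.0122 3.1372] rp [-3.1401e+00  2.3000e-03] open 0.0524 F [ 0.4 -1.4  5.5]
[ 0.004 -0.004 -1.252] 0.005
[ 0.018 -0.536 -0.   ] 0.369
[-0.278 -0.458 -0.   ] 0.369
[-0.484 -0.231 -0.   ] 0.369
[0.    0.    0.785] -0.0
```

jog_arm:
  deltas:
    - [0,0,-0.05,0,1]
    - [0,0,-0.15,0,1]
    - [0,0,-0.3,0,1]
    - [0,0,-0.45,0,1]
    - [0,0,-0.6,0,1]
    - [0,0,-0.75,0,1]
    - [0,0,-0.9,0,1]
    - [0,0,-0.99,0,1]
    - [0,0,-0.99,0,1]

```text
t: 25.4
position: [0.5393, 0.2824, 0.1616]
eef_rot: [3.139, 0.004, 3.138]
ft_force: [0.1, -0.6, -2.4]
opening: 0.0525
```

jog_arm:
  deltas:
    - [0.003,-0.1,0,0.05,1]
    - [0.006,-0.2,0,0.11,1]
    - [0.009,-0.3,0,0.17,1]
    - [0.012,-0.4,0,0.23,1]
    - [0.015,-0.48,0,0.3,1]
    - [0.018,-0.536,0,0.37,1]
    - [0.018,-0.536,0,0.37,1]

```text
t: 26.1
position: [0.5351, 0.1989, 0.1579]
eef_rot: [-3.139, -0.0, 2.555]
ft_force: [0.8, 0.1, -3.2]
opening: 0.0524
```

jog_arm:
  deltas:
    - [-0.05,-0.08,0,0.06,1]
    - [-0.1,-0.16,0,0.12,1]
    - [-0.15,-0.24,0,0.18,1]
    - [-0.2,-0.32,0,0.24,1]
    - [-0.25,-0.4,0,0.31,1]
    - [-0.278,-0.458,0,0.37,1]
    - [-0.278,-0.458,0,0.37,1]

```text
t: 26.8
position: [0.5319, 0.1196, 0.1583]
eef_rot: [-3.14, 0.001, 1.977]
ft_force: [0.5, -0.5, -2.5]
opening: 0.0522
```

jog_arm:
  deltas:
    - [-0.08,-0.04,0,0.06,1]
    - [-0.16,-0.08,0,0.12,1]
    - [-0.24,-0.12,0,0.18,1]
    - [-0.32,-0.16,0,0.24,1]
    - [-0.4,-0.2,0,0.31,1]
    - [-0.484,-0.231,0,0.37,1]
    - [-0.484,-0.231,0,0.37,1]
    - [-0.484,-0.231,0,0.37,1]

```text
t: 27.6
position: [0.5291, 0.0417, 0.1588]
eef_rot: [-3.141, -0.001, 1.4]
ft_force: [0.1, 0.4, -3.4]
opening: 0.0526
```

```bash
python3 plan.py 1 .528 .039 .0825 1.39; sed -i 's/^  for M,g in.*/  for M,g in ((prism(.027,.1,.149,.165),(.528,.039,-.18)),):/; s/v7/v8/' m2.py; python3 m2.py
```

```text
t 27.6 now [0.5291 0.0417 0.1588 1.3995] rp [-3.1412e+00 -1.0000e-03] open 0.0526 F [ 0.1  0.4 -3.4]
[-0.019 -0.004  0.509] 0.006
```

View pics/v8.png

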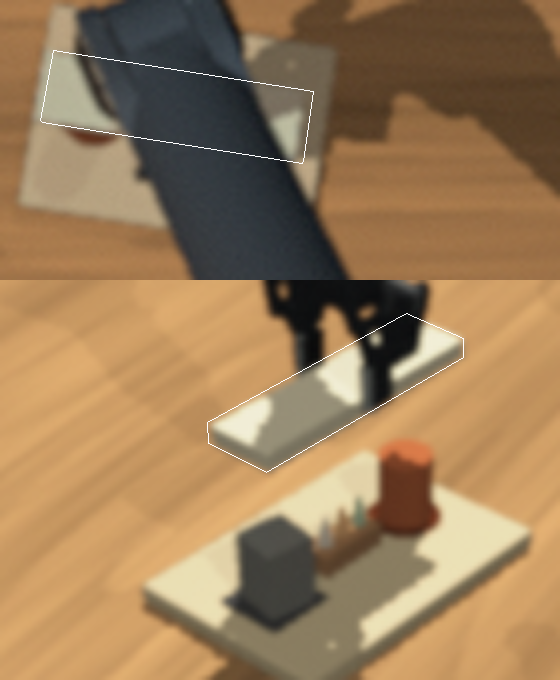

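jog_arm:
  deltas:
    - [-0.01,0,0.12,0.006,1]
    - [-0.01,0,0.24,0.006,1]
    - [-0.012,0,0.36,0.006,1]
    - [-0.012,0,0.44,0.006,1]
    - [-0.012,0,0.475,0.006,1]
    - [-0.012,0,0.49,0.006,1]
    - [-0.012,0,0.5,0.006,1]
    - [-0.012,0,0.5,0.006,1]

```text
t: 28.5
position: [0.5293, 0.0386, 0.0845]
eef_rot: [3.141, -0.0, 1.385]
ft_force: [0.2, -0.1, -2.6]
opening: 0.0524
```

jog_arm:
  deltas:
    - [0,0,0.007,0,1]
    - [0,0,0.014,0,1]
    - [0,0,0.014,0,1]

```text
t: 28.8
position: [0.5294, 0.0385, 0.0832]
eef_rot: [3.14, 0.0, 1.385]
ft_force: [-1.7, 0.4, 4.4]
opening: 0.052
```

jog_arm:
  deltas:
    - [0,0,0,0,0.3]
    - [0,0,0,0,0.2]
    - [0,0,0,0,0.1]
    - [0,0,0,0,0]
    - [0,0,0,0,0]
    - [0,0,-0.15,0,0]
    - [0,0,-0.4,0,0]
    - [0,0,-0.6,0,0]
    - [0,0,-0.6,0,0]

```text
t: 29.7
position: [0.5316, 0.0392, 0.1761]
eef_rot: [3.133, -0.002, 1.385]
ft_force: [0.1, 0.9, -1.0]
opening: 0.0857
```

```bash
python3 plan.py 4 .447 -.393 .13 1.39 1 .447 -.393 .03 1.39
```

```text
t 29.7 now [0.5316 0.0392 0.1761 1.385 ] rp [ 3.1332e+00 -2.1000e-03] open 0.0857 F [ 0.1  0.9 -1. ]
[-0.734 -0.006  0.077] -0.001
[-0.734 -0.006  0.077] -0.001
[-0.734 -0.007  0.077] -0.001
[-0.734 -0.008  0.077] -0.001
[0.    0.    0.667] -0.0
```

jog_arm:
  deltas:
    - [-0.97,-0.008,0,0,0]
    - [-0.97,-0.008,0,0,0]
    - [-0.97,-0.008,0,0,0]
    - [-0.97,-0.008,0,0,0]
    - [-0.97,-0.008,0,0,0]

```text
t: 30.2
position: [0.5001, -0.1055, 0.1712]
eef_rot: [-3.14, -0.0, 1.382]
ft_force: [0.7, 0.1, -0.3]
opening: 0.0855
```

jog_arm:
  deltas:
    - [-0.97,-0.008,0,0,0]
    - [-0.97,-0.008,0,0,0]
    - [-0.97,-0.008,0,0,0]
    - [-0.97,-0.008,0,0,0]
    - [-0.97,-0.008,0,0,0]

```text
t: 30.7
position: [0.473, -0.2463, 0.1715]
eef_rot: [-3.141, -0.001, 1.385]
ft_force: [0.6, 0.4, -0.1]
opening: 0.0856
```

jog_arm:
  deltas:
    - [-0.98,-0.008,0.2,0,0]
    - [-0.98,-0.008,0.2,0,0]
    - [-0.98,-0.008,0.2,0,0]
    - [-0.98,-0.008,0.2,0,0]
    - [-0.98,-0.008,0.2,0,0]
    - [-0.98,-0.008,0.2,0,0]
    - [-0.98,-0.008,0.2,0,0]

```text
t: 31.4
position: [0.4461, -0.3886, 0.1424]
eef_rot: [3.141, -0.001, 1.39]
ft_force: [0.1, 0.0, -0.1]
opening: 0.0852
```

```bash
python3 plan.py 1 .447 -.393 .035 1.39; sed -i 's/^  for M,g in.*/  for M,g in ((prism(.027,.1,.071,.087),(.528,.039,-.18)),(prism(.025,0,0,.06,True),(.447,-.393,0))):/; s/200:270,225:365/195:275,225:425/;s/(225,200)/(225,195)/;s/140:240,190:330/150:310,110:310/; s/(190,140)/(110,150)/;s/v8/v9/;s/K=4/K=2.5/' m2.py; python3 m2.py
```

```text
t 31.4 now [ 0.4461 -0.3886  0.1424  1.3898] rp [ 3.1407e+00 -8.0000e-04] open 0.0852 F [ 0.1  0.  -0.1]
[-0.028  0.011  0.716] -0.0
```

View pics/v9.png

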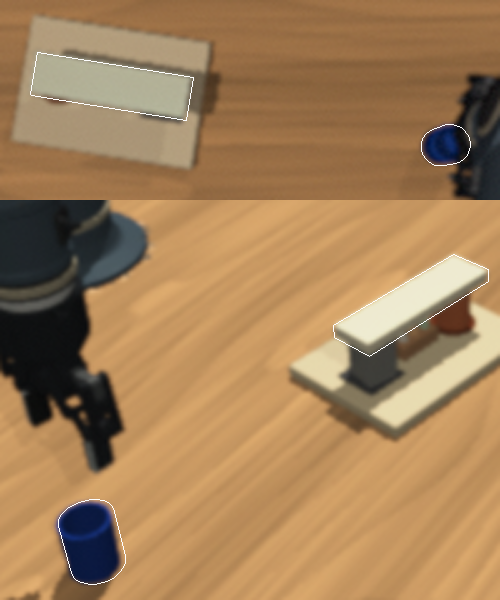

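jog_arm:
  deltas:
    - [-0.025,0.005,0.2,0,0]
    - [-0.025,0.005,0.4,0,0]
    - [-0.025,0.005,0.58,0,0]
    - [-0.025,0.005,0.67,0,0]
    - [-0.025,0.005,0.695,0,0]
    - [-0.025,0.005,0.695,0,0]
    - [-0.025,0.005,0.695,0,1]
    - [-0.025,0.005,0.695,0,1]
    - [-0.025,0.005,0.695,0,1]
    - [-0.025,0.005,0.695,0,1]
    - [-0.025,0.005,0.695,0,1]
    - [-0.025,0.005,0.695,0,1]
    - [-0.025,0.005,0.695,0,1]
    - [-0.025,0.005,0.695,0,1]

```text
t: 32.9
position: [0.4455, -0.3958, 0.0394]
eef_rot: [3.139, 0.001, 1.385]
ft_force: [-1.3, 0.1, 5.8]
opening: 0.048
```

```bash
python3 plan.py 1 .447 -.393 .187 1.39 4 .5405 .108 .187 1.39 1 .5405 .108 .126 1.39
```

```text
t 32.9 now [ 0.4455 -0.3958  0.0394  1.385 ] rp [3.1391e+00 1.5000e-03] open 0.048 F [-1.3  0.1  5.8]
[ 0.02   0.007 -0.984] -0.003
[ 0.849  0.003 -0.   ] -0.0
[ 0.849  0.003 -0.   ] -0.0
[ 0.849  0.003 -0.   ] -0.0
[ 0.849  0.003 -0.   ] -0.0
[ 0.    -0.     0.407] -0.0
```

jog_arm:
  deltas:
    - [0,0,-0.1,0,1]
    - [0,0,-0.25,0,1]
    - [0,0,-0.45,0,1]
    - [0,0,-0.65,0,1]
    - [0,0,-0.85,0,1]
    - [0,0,-0.98,0,1]
    - [0.2,0,-0.98,0,1]
    - [0.4,0,-0.98,0,1]
    - [0.6,0,-0.98,0,1]
    - [0.85,0.003,-0.98,0,1]
    - [0.85,0.003,-0.98,0,1]

```text
t: 34.0
position: [0.4698, -0.2635, 0.1858]
eef_rot: [3.141, -0.003, 1.394]
ft_force: [-0.5, -0.2, -2.6]
opening: 0.048
```

jog_arm:
  deltas:
    - [0.2,0,0,0,1]
    - [0.4,0,0,0,1]
    - [0.6,0,0,0,1]
    - [0.85,0.003,0,0,1]

```text
t: 34.4
position: [0.492, -0.1449, 0.1853]
eef_rot: [3.141, 0.001, 1.383]
ft_force: [0.9, 1.2, -2.1]
opening: 0.0483
```

jog_arm:
  deltas:
    - [0.2,0,0,0,1]
    - [0.4,0,0,0,1]
    - [0.6,0,0,0,1]
    - [0.85,0.003,0,0,1]

```text
t: 34.8
position: [0.5162, -0.0198, 0.1853]
eef_rot: [3.141, 0.001, 1.383]
ft_force: [0.3, 0.5, -1.5]
opening: 0.0484
```

jog_arm:
  deltas:
    - [0.2,0,0,0,1]
    - [0.4,0,0,0,1]
    - [0.6,0,0,0,1]
    - [0.85,0.003,0,0,1]
    - [0.85,0.003,0,0,1]
    - [0.85,0.003,0,0,1]

```text
t: 35.4
position: [0.5402, 0.1063, 0.1851]
eef_rot: [3.141, 0.0, 1.387]
ft_force: [0.2, -1.4, -1.9]
opening: 0.0485
```

```bash
python3 plan.py 1 .5405 .107 .1264 1.39;  sed -i 's/^  for M,g in.*/  for M,g in ((prism(.025,0,.146,.206,True),(.5405,.108,0)),):/; s/150:310,110:310/120:240,200:400/; s/(110,150)/(200,120)/;s/v9/v10/;s/K=2.5/K=3/' m2.py; python3 m2.py
```

```text
t 35.4 now [0.5402 0.1063 0.1851 1.3872] rp [3.1415e+00 4.0000e-04] open 0.0485 F [ 0.2 -1.4 -1.9]
[0.005 0.001 0.391] -0.002
```

View pics/v10.png

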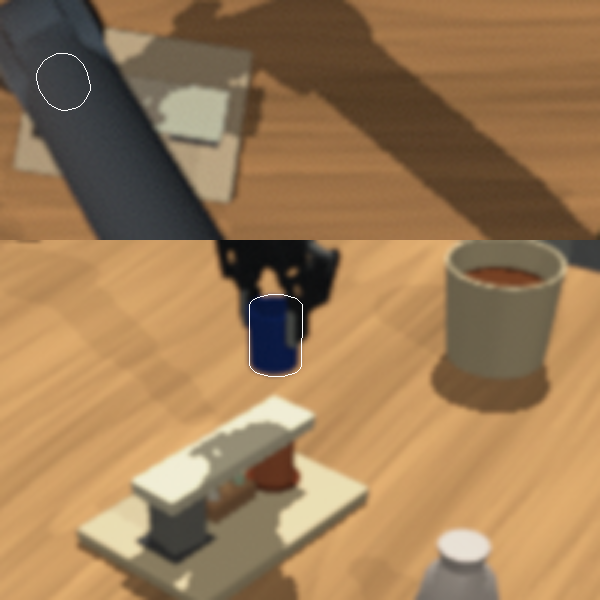

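jog_arm:
  deltas:
    - [0,0,0.1,0,1]
    - [0,0,0.2,0,1]
    - [0,0,0.3,0,1]
    - [0,0,0.35,0,1]
    - [0,0,0.375,0,1]
    - [0,0,0.385,0,1]
    - [0,0,0.385,0,1]

```text
t: 36.2
position: [0.5406, 0.1059, 0.127]
eef_rot: [3.141, -0.0, 1.385]
ft_force: [0.4, 0.3, -1.5]
opening: 0.0479
```

jog_arm:
  deltas:
    - [0,0,0.005,0,1]
    - [0,0,0.01,0,1]
    - [0,0,0.01,0,1]

```text
t: 36.5
position: [0.541, 0.106, 0.1264]
eef_rot: [3.14, -0.0, 1.385]
ft_force: [0.3, -0.1, 4.2]
opening: 0.0486
```

Contact. Release slowly, rise straight up.

jog_arm:
  deltas:
    - [0,0,0,0,0.35]
    - [0,0,0,0,0.25]
    - [0,0,0,0,0.1]
    - [0,0,0,0,0]
    - [0,0,0,0,0]
    - [0,0,-0.15,0,0]
    - [0,0,-0.4,0,0]
    - [0,0,-0.7,0,0]
    - [0,0,-0.95,0,0]
    - [0,0,-0.95,0,0]

```text
t: 37.5
position: [0.5433, 0.1071, 0.2737]
eef_rot: [3.131, -0.004, 1.385]
ft_force: [1.6, -0.4, 0.7]
opening: 0.0854
```

jog_arm:
  deltas:
    - [-0.95,-0.3,0,0,0]
    - [-0.95,-0.3,0,0,0]
    - [-0.95,-0.3,0,0,0]
    - [-0.95,-0.3,0,0,0]
    - [-0.95,-0.3,0,0,0]

```text
t: 38.0
position: [0.4692, -0.0271, 0.2675]
eef_rot: [-3.141, 0.0, 1.382]
ft_force: [0.9, 0.2, -0.8]
opening: 0.0854
```

jog_arm:
  deltas:
    - [-0.95,0,0,0,0]
    - [-0.95,0,0,0,0]
    - [-0.95,0,0,0,0]
    - [-0.95,0,0,0,0]
    - [-0.95,0,0,0,0]
    - [-0.95,0,0,0,0]

```text
t: 38.6
position: [0.4445, -0.1638, 0.2677]
eef_rot: [-3.142, -0.001, 1.389]
ft_force: [-0.0, 0.1, 0.0]
opening: 0.0855
```

```bash
sed -i 's/^  for M,g in.*/  for M,g in ((prism(.025,0,.087,.147,True),(.5405,.108,0)),(prism(.027,.1,.071,.087),(.528,.039,-.18))):/; s/195:275,225:425/195:275,205:365/;s/(225,195)/(205,195)/;s/120:240,200:400/140:255,200:360/; s/(200,120)/(200,140)/;s/v10/v11/' m2.py; python3 m2.py
```

```text
(no output)
```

View pics/v11.png

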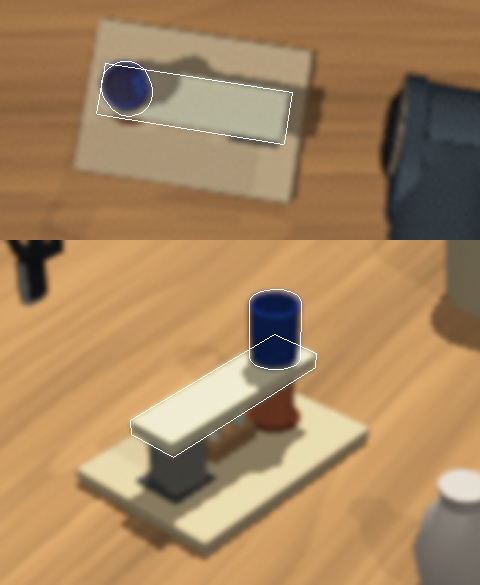

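The tumbler and half shelf match their target outlines in both views, the props and cone pack are in place, and the arm is clear. I'm handing in.

```bash
python3 -c "
from plant import arm,get_state
print(arm.job_done(), get_state()['t'])"
```

```text
the job is handed in; nothing more can be done
the job is handed in; nothing more can be done
```

The kiln shelf is packed as asked and handed in at about 39 s of robot time; the hand-in gave no verdict.

- **Placed:** I set down the cone pack, then the round and square props on their prints. The half shelf went across both props, and the blue tumbler (not the green one) on top, over the round prop. Everything is let go and the arm is clear.
- **Last checks:** In both camera views the half shelf and tumbler sit on their target outlines. When checked earlier, the round prop and cone pack were within about 2 mm of target.
- **Less certain:** In its check the square prop looked about 2 mm off its print, well inside the 12 mm limit. Its jaws closed slightly wide (41.5 mm on a 40 mm block), so it may be turned a little. Once the half shelf was on, only parts of the props and cone pack could be seen.
- **Bystanders:** I kept the arm away from the vase and tub and saw no sign that either moved, but I did not measure them at the end.

No check failed.

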